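# Set two glued glass blanks to press under weights

### The arm

A 6-joint arm with a two-finger parallel gripper is mounted at the origin on the work surface. World frame = base frame: x ahead of the robot, y to its left, z up, the work surface at z = 0. Lengths are in m, angles in rad, forces in N, time in s.
With the tool pointing down it reaches from about 0.225 to 0.875 m from the base axis. Payload 3.4 kg.
Tool frame: the origin (TCP) lies on the centre line of the jaws, within the pads' length; the fingertips stand 14 mm ahead of it and the grasp point (between the pads) lies 5 mm behind it; z points along the fingers, y is the line along which they close (so a half turn about z gives the same grasp; the last joint's range is limited). The gripper opens to 85 mm and grips with 20 to 120 N. Pads are 22 mm wide; open, the fingers measure 114 mm over their backs; the gripper's body (76 mm by 85 mm) begins 54 mm behind the grasp point. The pads swing forward as they close: fully open they stand 13 mm farther back than shut.
Start: joints at [1.072, 0.276, 1.505, -0, 1.361, -0.121], TCP at [0.212, 0.534, 0.245] pointing down, gripper open.
Joint ranges: [-2.89, 2.89], [-0.75, 2.08], [0.22, 2.7], [-1.18, 4.32], [0.11, 2.71], [-2.7, 2.7]. Speed limits (rad/s): [2.57, 2.57, 3.14, 3.14, 3.14, 3.14].

### API

Orientations are given as a unit quaternion [w, x, y, z].
In Python, from rig import manip, eyes gives the robot as it stands.
- The arm moves only by the shell command python3 -m creep 'ROWS' [FORCE]. ROWS is JSON, a list of rows, each a list of 5 numbers: the opening, from 0 (shut) to 1 (fully open), then the shift along the tool's x, y, z normalised to -1 to 1, where 1 is 0.5 m, then the turn about the tool's z normalised to -1 to 1, where 1 is 360 degrees. In form: [[fingers, dx, dy, dz, spin], ...]. A call has 1 to 10 rows; each row is the pose to reach, as a shift and turn from the pose commanded when the call began, along the tool's axes at that moment, turning the shorter way round; what a row does not reach only later rows make up. A row lasts 1/10 s, in which the tool goes at most 50 mm and 8.59 degrees, less where a joint would pass 70% of its speed; a pose out of reach is approached as far as the arm can. A call with a number of a shift or a turn outside -1 to 1 is refused whole. A call with a gripper value outside its range is refused whole. The fingers move at their own pace and stop on an object; FORCE is the grip in N (left out, the last holds). Time passes only in rows, so rows that repeat a pose let the fingers close. It gives the time, the measured TCP pose, the force, the opening and the grip force at its end, in the units of the state.
- manip.get_state(): the state, without advancing time (a new reading comes with each control period).
- eyes.get_image(name): name is "scene" or "top"; returns a dict with "frame" (480x640x3 uint8, red, green, blue), "fx", "fy", "cx", "cy" (pixels), "R" (3x3) and "t" (3): a world point X has camera coordinates R X + t. Camera axes: x right, y down, z forward; pixel columns grow to the right and rows downward; lengths in m; the calibration is good to about 2 mm. A picture is of the moment at which its call begins. There is no depth.
- manip.sign_off(): hands the job in; it is judged then, once.
Trained networks look in the newest picture that a camera, given by its name, has taken for a name from the list of things; names that differ only in an ending like _2 or _b are one class to them, and where a whole thing is asked for, a point or a joint stands for the part that bears it (a point fixed in the world has none). Each returns a list of dicts, best first, with "confidence" (0 to 1); they miss things now and then, are a little off and sometimes report something else, mostly with a low value. They report only what shows in the picture. A call takes as long as a camera call.
- eyes.regions_of(camera, label): "mask" (480x640 bool, what is visible of it) and "bbox" ([left, top, right, bottom] in pixels, round what is visible of it).
- eyes.place_of(camera, label): "centre" ([column, row] in pixels: a listed point, or the origin of a listed thing).
The state is a dict: "clock": time; "qpos": joint angles; "qd": joint speeds; "effort": joint torques, N m; "position": TCP position; "ee_rot": TCP orientation; "contact_force": force on the tool from outside, world axes, zero at the start; "moment": the same for the moment, N m; "width": finger opening in m; "gripper_force": force on a finger pad.
Only numpy, scipy, OpenCV 4.12 (cv2) and the standard library are available. Lean on these libraries where they do the work, as an engineer would, in place of code of your own. Each camera call takes 0.05 s, during which the arm holds its last target. There are 200 camera calls.

### The job

Set the two glued glass blanks to press: lay the square glass in the middle of the square cork mat and the round glass in the middle of the round cork mat. On the middle of the square glass put the wooden block and on the block the plain cylindrical steel weight; on the middle of the round glass put the steel weight with the wide foot, upright. Set everything down gently without dropping it, and leave the solder reel, the flux tin and the copper foil roll where they are.

Things in the scene. Friction and masses are not known exactly. Their poses are not given: they have to be found in the camera images.
- square_mat: Square cork mat fixed flat on the table, 80 x 80 mm, 5 mm thick; origin at the centre of its underside, on the table, z up, x and y along its edges. It cannot be moved.
- round_mat: Round cork mat fixed flat on the table, diameter 84 mm, 5 mm thick; origin at the centre of its underside, on the table, z up. It cannot be moved.
- square_glass: Loose square glass blank, two layers glued together, clear over green (green seen from above), 60 x 60 mm, 16 mm thick in all, about 0.15 kg, lying flat; origin at the centre of its underside, z up, x and y along its edges.
- round_glass: Loose round glass blank, two layers glued together, clear over green (green seen from above), diameter 62 mm, 16 mm thick in all, about 0.13 kg, lying flat; origin at the centre of its underside, z up.
- wood_block: Loose flat block of light wood that spreads the load, 56 mm along its x by 44 mm along its y, 16 mm thick, about 0.03 kg, lying flat; origin at the centre of its underside, z up.
- flanged_weight: Loose steel weight with a wide foot, standing: foot diameter 54 mm and 14 mm high, above it a stem of diameter 30 mm up to the full height of 45 mm; about 0.4 kg; origin at the centre of its underside, z up. Grip it by the stem.
- plain_weight: Loose plain steel cylinder weight without a foot, standing: diameter 36 mm, 38 mm high, about 0.3 kg; origin at the centre of its underside, z up.
- solder_reel: Bystander: reel of solder lying flat, black plastic flanges of diameter 56 mm with bright wire between, 32 mm high, loose; origin at the centre of its underside.
- flux_tin: Bystander: round flux tin with a white lid, diameter 62 mm, 29 mm high, loose; origin at the centre of its underside.
- foil_roll: Bystander: flat roll of copper foil, a copper ring of outer diameter 64 mm, hole 36 mm, 10 mm high, loose; origin at the centre of its underside.

How it is judged:
At the end, for the whole second after the job is handed in: Square mat, square glass, wooden block, plain weight stand in this order, bottom to top; so do round mat, round glass, wide-footed weight (foot down). Each is centred within 12 mm on the one right beneath, seated within 3 mm of height, level within 0.06 rad, at rest (horizontal distance between square_glass and square_mat below 0.012 m and z of square_glass in the frame of square_mat between 0.002 and 0.008 m and angle between each of square_glass, round_glass, wood_block, plain_weight, flanged_weight's own z axis and vertical below 0.06 rad and linear speed of each of square_glass, round_glass, wood_block, plain_weight, flanged_weight below 0.02 m/s and angular speed of each of square_glass, round_glass, wood_block, plain_weight, flanged_weight below 0.2 rad/s and horizontal distance between round_glass and round_mat below 0.012 m and z of round_glass in the frame of round_mat between 0.002 and 0.008 m and horizontal distance between wood_block and square_glass below 0.012 m and z of wood_block in the frame of square_glass between 0.013 and 0.019 m and horizontal distance between plain_weight and wood_block below 0.012 m and z of plain_weight in the frame of wood_block between 0.013 and 0.019 m and horizontal distance between flanged_weight and round_glass below 0.012 m and z of flanged_weight in the frame of round_glass between 0.013 and 0.019 m); the robot touches nothing.
It fails at once if a glass blank is dropped or knocked flying (out of the fingers and faster than 0.6 m/s) ((linear speed of square_glass above 0.6 m/s and contact force between square_glass and the fingers below 0.05 N) or (linear speed of round_glass above 0.6 m/s and contact force between round_glass and the fingers below 0.05 N)).
It fails at once if a block or weight is dropped or knocked flying (out of the fingers and faster than 0.6 m/s) ((linear speed of wood_block above 0.6 m/s and contact force between wood_block and the fingers below 0.05 N) or (linear speed of flanged_weight above 0.6 m/s and contact force between flanged_weight and the fingers below 0.05 N) or (linear speed of plain_weight above 0.6 m/s and contact force between plain_weight and the fingers below 0.05 N)).
It fails at once if the solder reel, flux tin or foil roll is shifted more than 30 mm (distance of any of solder_reel, flux_tin, foil_roll from where it was at the start of the episode above 0.03 m).
It also fails if it takes over 115 s, if anything falls off the work surface, if the arm or the gripper's body presses on something with over 40 N, if the wrist force passes 120 N, or if a joint passes its speed limit or range.

## Working session

There is one attempt and no reset: what is moved stays moved. The work goes in short steps, Python scripts to look and compute and a shell command to move; the robot and the scene stay as the last step left them, time stands still between calls to the robot, and variables do not carry over. Pictures are saved under pics/ and viewed, at most 14 in all, crops included, and the job is handed in when it is done.

```bash
mkdir -p pics
cat > h.py <<'E'
import numpy as np, cv2
from rig import manip, eyes
def ray(im,px,z):
    K=np.array([[im["fx"],0,im["cx"]],[0,im["fy"],im["cy"]],[0,0,1]])
    R=np.array(im["R"]);t=np.array(im["t"])
    d=R.T@np.linalg.inv(K)@np.array([px[0],px[1],1.]); c=-R.T@t
    return c+d*(z-c[2])/d[2]
H=dict(square_mat=.005,round_mat=.005,square_glass=.016,round_glass=.016,wood_block=.016,flanged_weight=.045,plain_weight=.038,solder_reel=.032,flux_tin=.029,foil_roll=.01)
E
python3 - <<'E'
from h import *
print(manip.get_state())
for c in ["top","scene"]:
    im=eyes.get_image(c); cv2.imwrite(f"pics/{c}0.png",im["frame"][:,:,::-1])
    print(c,im["fx"],-np.array(im["R"]).T@np.array(im["t"]))
    for n in H:
        r=eyes.place_of(c,n)
        for q in r[:2]: print(n,np.round(q["confidence"],2),np.round(q["centre"],1),ray(im,q["centre"],0)[:2].round(4))
E
```

```text
{'clock': 0.0, 'qpos': array([ 1.07196748e+00,  2.76593403e-01,  1.50612100e+00, -2.61214197e-05,
        1.36071077e+00, -1.20980352e-01]), 'qd': array([ 0.00054152, -0.00055998, -0.00240665,  0.00153667,  0.00232213,
        0.0011873 ]), 'effort': array([ 1.12736740e-03, -4.16764069e+01, -2.45800728e+01,  1.22748920e-04,
        1.06725219e-02,  1.76278864e-06]), 'position': array([0.21189078, 0.5339944 , 0.24444544]), 'ee_rot': array([-2.67267001e-04,  1.87799628e-01,  9.82206933e-01, -8.76506216e-04]), 'contact_force': array([ 0.49121708, -0.51951341, -0.55484767]), 'moment': array([-0.0103347 , -0.0241084 , -0.03462811]), 'gripper_force': 0.0, 'width': 0.08548930787700304}
top 594.829948331219 [ 0.44885078 -0.0166107   0.9290572 ]
square_mat 0.72 [425.6 275.5] [ 0.4765 -0.1512]
square_mat 0.19 [506.3 183.9] [ 0.6209 -0.2804]
round_mat 0.77 [244.3 278.1] [0.4722 0.1314]
round_mat 0.73 [144.6 180.6] [0.6265 0.2923]
square_glass 0.88 [508.9 184.8] [ 0.6195 -0.2845]
round_glass 0.65 [513.5 292.9] [ 0.4497 -0.287 ]
wood_block 0.77 [147.8 183.9] [0.6212 0.2871]
flanged_weight 0.58 [1
[... 291 characters left out ...]
at 0.87 [232.7 309.8] [ 0.4791 -0.1483]
square_mat 0.53 [392.5 220.9] [0.6309 0.1442]
round_mat 0.98 [315.9 191.3] [0.4707 0.1401]
round_mat 0.73 [419.7 168.7] [0.6246 0.2941]
square_glass 0.84 [256.9 432.3] [ 0.6178 -0.2848]
round_glass 0.97 [161.4 379.4] [ 0.4538 -0.2924]
wood_block 0.77 [420.3 167.9] [0.6248 0.2968]
wood_block 0.22 [229.3 308.9] [ 0.4733 -0.1497]
flanged_weight 0.82 [345.6 144. ] [0.4598 0.2875]
flanged_weight 0.58 [416.9 171.9] [0.623 0.283]
plain_weight 0.58 [389.6 222.6] [0.6279 0.138 ]
plain_weight 0.25 [264.4 234.7] [0.4407 0.0033]
solder_reel 0.91 [359.1 275.4] [0.629  0.0088]
flux_tin 0.58 [261.9 234.8] [0.4368 0.0009]
foil_roll 0.69 [316.2 353.6] [ 0.6335 -0.1471]
```

View pics/top0.png

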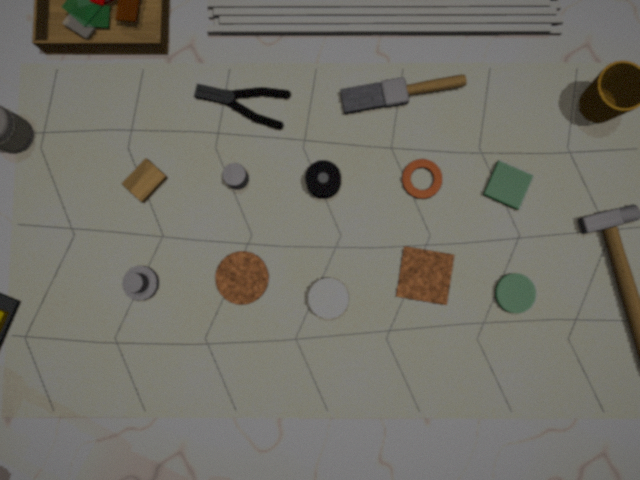

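View pics/scene0.png

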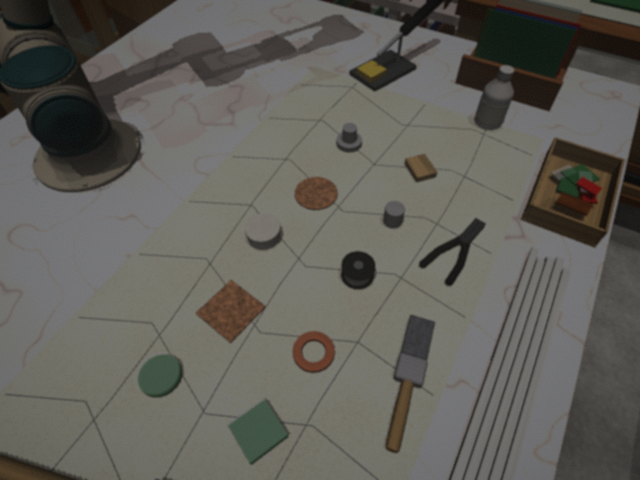

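Both pictures agree with the networks. In the top view the wood block is at (145,181), plain weight (235,176), square glass (508,185), flanged weight (141,283), round mat (242,277), square mat (425,275) and round glass (515,293). Next I refine positions and yaw by fitting silhouettes to the masks.

```bash
cat >> h.py <<'E'
from scipy.optimize import least_squares
def circ(r,z): 
    a=np.linspace(0,2*np.pi,49)[:-1]; return np.c_[r*np.cos(a),r*np.sin(a),0*a+z]
def box(a,b,h): return np.array([[x,y,z] for x in(-a/2,a/2) for y in(-b/2,b/2) for z in(0,h)])
cy=lambda d,h: np.r_[circ(d/2,0),circ(d/2,h)]
M=dict(square_mat=box(.08,.08,.005),round_mat=cy(.084,.005),square_glass=box(.06,.06,.016),round_glass=cy(.062,.016),wood_block=box(.056,.044,.016),
 flanged_weight=cy(.054,.014),plain_weight=cy(.036,.038),solder_reel=cy(.056,.032),flux_tin=cy(.062,.029),foil_roll=cy(.064,.01))
def proj(im,P):
    c=P@np.array(im["R"]).T+np.array(im["t"]); return np.c_[im["fx"]*c[:,0]/c[:,2]+im["cx"],im["fy"]*c[:,1]/c[:,2]+im["cy"]]
def hull(im,n,x,y,yaw,z):
    P=M[n]; c,s=np.cos(yaw),np.sin(yaw)
    return cv2.convexHull(proj(im,np.c_[P[:,0]*c-P[:,1]*s+x,P[:,0]*s+P[:,1]*c+y,P[:,2]+z]).astype(np.float32))[:,0]
def pts(im,n,x,y,yaw,z):
    Q=M[n] if n!="flanged_weight" else np.r_[M[n],circ(.015,.045)]
    return Q
def mask(cam,n,near=None,im=None):
    best=None
    for q in eyes.regions_of(cam,n):
        ys,xs=np.nonzero(q["mask"])
        if near is not None and np.linalg.norm(ray(im,(xs.mean(),ys.mean()),0)[:2]-near)>.04: continue
        return q["mask"],q["confidence"]
    return None,0
def iou_fit(im,n,m,z,x0,yaws=(0,)):
    from scipy.optimize import minimize
    S=4; ys,xs=np.nonzero(m); l,t=xs.min()-12,ys.min()-12; w,h=xs.max()+13-l,ys.max()+13-t
    big=cv2.GaussianBlur(cv2.resize(m[t:t+h,l:l+w].astype(np.float32),(w*S,h*S),interpolation=cv2.INTER_LINEAR),(0,0),2)
    def f(p):
        poly=(hull(im,n,p[0],p[1],p[2]/20,z)-[l,t]+.5)*S-.5
        g=np.zeros_like(big); cv2.fillPoly(g,[np.round(poly*16).astype(np.int32)],1,shift=4)
        return np.abs(cv2.GaussianBlur(g,(0,0),2)-big).sum()/big.sum()
    best=min((minimize(f,[*x0,y*20],method="Nelder-Mead",options=dict(initial_simplex=[[x0[0],x0[1],y*20],[x0[0]+.008,x0[1],y*20],[x0[0],x0[1]+.008,y*20],[x0[0],x0[1],y*20+4]],xatol=1e-5,fatol=1e-5)) for y in yaws),key=lambda r:r.fun)
    return np.array([best.x[0],best.x[1],best.x[2]/20]),best.fun
APP=dict(square_mat=(.4765,-.15),round_mat=(.472,.136),square_glass=(.619,-.285),round_glass=(.451,-.29),wood_block=(.623,.29),flanged_weight=(.466,.288),plain_weight=(.63,.142),solder_reel=(.628,.008),flux_tin=(.443,0),foil_roll=(.63,-.145))
E
python3 - <<'E'
from h import *
M["flanged_weight"]=np.r_[cy(.054,.014),circ(.015,.045)]
for c in ["top","scene"]:
    im=eyes.get_image(c)
    for n in H:
        m,cf=mask(c,n,APP[n],im)
        if m is None: print(c,n,"none"); continue
        p,e=iou_fit(im,n,m,0,APP[n],np.arange(0,1.6,.39) if n in("square_mat","square_glass","wood_block") else (0,))
        print(c,n,round(cf,2),p[:2].round(4),"yaw",np.degrees(p[2]).round(1),"err",round(e,3), "pix",m.sum())
E
```

```text
top square_mat 0.71 [ 0.477  -0.1489] yaw 80.7 err 0.026 pix 2649
top round_mat 0.61 [0.4734 0.1359] yaw 3.2 err 0.039 pix 2256
top square_glass 0.93 [ 0.6188 -0.2807] yaw 64.2 err 0.058 pix 1560
top round_glass 0.91 [ 0.4501 -0.2873] yaw 2.5 err 0.03 pix 1434
top wood_block 0.6 [0.626 0.291] yaw 139.2 err 0.042 pix 1113
top flanged_weight 0.58 [0.4644 0.2919] yaw 6.4 err 0.029 pix 1047
top plain_weight 0.97 [0.6305 0.1454] yaw 7.9 err 0.038 pix 580
top solder_reel 0.78 [0.6251 0.0094] yaw 9.9 err 0.027 pix 1138
top flux_tin 0.68 [0.4418 0.0008] yaw 5.0 err 0.029 pix 1317
top foil_roll 0.59 [ 0.6287 -0.1455] yaw 1.8 err 0.49 pix 910
scene square_mat 0.6 [ 0.4779 -0.1506] yaw 80.1 err 0.053 pix 2209
scene round_mat 0.64 [0.4743 0.1344] yaw 1.9 err 0.046 pix 1143
scene square_glass 0.9 [ 0.6191 -0.2827] yaw 64.2 err 0.054 pix 2131
scene round_glass 0.58 [ 0.4504 -0.2896] yaw 9.0 err 0.021 pix 1624
scene wood_block 0.62 [0.627  0.2886] yaw 138.1 err 0.17 pix 561
scene flanged_weight 0.97 [0.4655 0.291 ] yaw 8.0 err 0.065 pix 592
scene plain_weight 0.67 [0.6309 0.144 ] yaw 1.3 err 0.099 pix 475
scene solder_reel 0.6 [0.6259 0.0078] yaw 7.6 err 0.035 pix 1092
scene flux_tin 0.67 [0.4421 0.001 ] yaw 11.6 err 0.088 pix 1022
scene foil_roll 0.97 [ 0.629  -0.1475] yaw 6.1 err 0.487 pix 985
```

```bash
cat > go.py <<'E'
# usage: go.py x y z [yaw of closing line deg] ...  several targets, each relative to the pose now
import sys
from h import *
from scipy.spatial.transform import Rotation as Ro
s=manip.get_state(); w,x,y,z=s["ee_rot"]; R=Ro.from_quat([x,y,z,w]).as_matrix()
phi=np.degrees(np.arctan2(R[1,1],R[0,1]))
print("t",round(s["clock"],2),"pos",s["position"].round(4),"phi",phi.round(1),"tilt",np.degrees(np.arccos(-R[2,2])).round(2),"F",s["contact_force"].round(1),"w",round(s["width"],4),"g",round(s["gripper_force"],1))
for a in sys.argv[1:]:
    v=[float(q) for q in a.split(",")]
    d=R.T@(np.array(v[:3])-s["position"])/.5
    sp=0 if len(v)<4 else -((v[3]-phi+90)%180-90)/360
    print(a,"->",d.round(4),round(sp,4),"dist mm",round(np.linalg.norm(d)*500), "rows spin",round(abs(sp)*360/8.59,1))
E
python3 go.py .415,.126,.2
```

```text
t 2.2 pos [0.2121 0.5345 0.2453] phi 68.4 tilt 0.01 F [-0.4  0.9 -0.6] w 0.0854 g 0.0
.415,.126,.2 -> [-0.6785 -0.6097  0.0906] 0 dist mm 458 rows spin 0.0
```

```bash
python3 -m creep '[[1,-0.678,-0.61,0.09,0],[1,-0.678,-0.61,0.09,0],[1,-0.678,-0.61,0.09,0],[1,-0.678,-0.61,0.09,0],[1,-0.678,-0.61,0.09,0],[1,-0.678,-0.61,0.09,0],[1,-0.678,-0.61,0.09,0],[1,-0.678,-0.61,0.09,0],[1,-0.678,-0.61,0.09,0],[1,-0.678,-0.61,0.09,0]]' 40; python3 go.py .619,-.282,.08,64.2
```

```text
clock: 3.2
position: [0.4168, 0.1216, 0.2001]
ee_rot: [0.001, 0.191, 0.982, -0.001]
contact_force: [0.5, 0.5, -0.3]
width: 0.0854
gripper_force: 0.0
t 3.2 pos [0.4168 0.1216 0.2001] phi 68.0 tilt 0.15 F [ 0.5  0.5 -0.3] w 0.0854 g 0.0
.619,-.282,.08,64.2 -> [-0.6766 -0.5968  0.2425] 0.0106 dist mm 467 rows spin 0.4
```

```bash
python3 -m creep '[[1,-0.677,-0.597,0.24,0.011],[1,-0.677,-0.597,0.24,0.011],[1,-0.677,-0.597,0.24,0.011],[1,-0.677,-0.597,0.24,0.011],[1,-0.677,-0.597,0.24,0.011],[1,-0.677,-0.597,0.24,0.011],[1,-0.677,-0.597,0.24,0.011],[1,-0.677,-0.597,0.24,0.011],[1,-0.677,-0.597,0.24,0.011],[1,-0.677,-0.597,0.24,0.011]]'; python3 -m creep '[[1,0,0,0,0],[1,0,0,0,0],[1,0,0,0,0]]' >/dev/null; python3 go.py .619,-.282,.016,64.2
```

```text
clock: 4.2
position: [0.6212, -0.2799, 0.0785]
ee_rot: [0.001, 0.223, 0.975, -0.0]
contact_force: [-0.3, 0.8, 0.4]
width: 0.0855
gripper_force: 0.0
t 4.5 pos [ 0.6187 -0.2742  0.0809] phi 64.5 tilt 0.07 F [ 0.  -0.1  0.3] w 0.0853 g 0.0
.619,-.282,.016,64.2 -> [-0.0074 -0.014   0.1298] 0.0008 dist mm 65 rows spin 0.0
```

```bash
python3 -m creep '[[1,-0.007,-0.014,0.03,0],[1,-0.007,-0.014,0.06,0],[1,-0.007,-0.014,0.09,0],[1,-0.007,-0.014,0.11,0],[1,-0.007,-0.014,0.12,0],[1,-0.007,-0.014,0.13,0],[1,-0.007,-0.014,0.13,0],[1,-0.007,-0.014,0.13,0],[1,-0.007,-0.014,0.13,0]]'; python3 go.py .619,-.282,.016,64.2;  python3 -m creep '[[0,0,0,0,0],[0,0,0,0,0],[0,0,0,0,0],[0,0,0,0,0],[0,0,0,0,0],[0,0,0,0,0],[0,0,0,0,0],[0,0,0,0,0]]' 40
python3 - <<'E'
from h import *
im=eyes.get_image("scene")["frame"][330:480,150:400,::-1]; cv2.imwrite("pics/g1.png",cv2.resize(im,None,fx=3,fy=3))
E
```

```text
clock: 5.4
position: [0.6198, -0.2844, 0.0159]
ee_rot: [0.001, 0.222, 0.975, -0.0]
contact_force: [0.5, -0.1, 0.2]
width: 0.0857
gripper_force: 0.0
t 5.4 pos [ 0.6198 -0.2844  0.0159] phi 64.4 tilt 0.07 F [ 0.5 -0.1  0.2] w 0.0857 g 0.0
.619,-.282,.016,64.2 -> [ 0.0036  0.0037 -0.0002] 0.0005 dist mm 3 rows spin 0.0
clock: 6.2
position: [0.6198, -0.2844, 0.0161]
ee_rot: [0.001, 0.222, 0.975, -0.0]
contact_force: [0.2, -0.6, 5.6]
width: 0.0589
gripper_force: 44.6
```

View pics/g1.png

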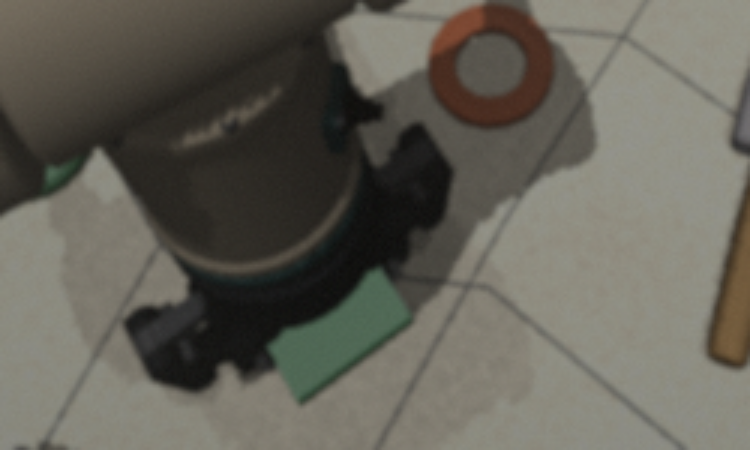

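The picture shows the square glass gripped on two opposite edges (around (340,335) in the crop), with a width reading of 59 mm. I'll lift it and carry it to the square mat.

```bash
python3 -m creep '[[0,0,0,-0.02,0],[0,0,0,-0.05,0],[0,0,0,-0.08,0],[0,0,0,-0.1,0],[0,0,0,-0.12,0],[0,0,0,-0.12,0],[0,0,0,-0.12,0],[0,0,0,-0.12,0]]' 60; python3 go.py .479,-.15,.075,80.4
```

```text
clock: 7.05
position: [0.6189, -0.2839, 0.0746]
ee_rot: [-0.001, 0.222, 0.975, 0.0]
contact_force: [0.7, -0.2, -1.7]
width: 0.0577
gripper_force: 66.1
t 7.05 pos [ 0.6189 -0.2839  0.0746] phi 64.4 tilt 0.09 F [ 0.7 -0.2 -1.7] w 0.0577 g 66.1
.479,-.15,.075,80.4 -> [ 3.680e-01  1.206e-01 -3.000e-04] -0.0445 dist mm 194 rows spin 1.9
```

```bash
python3 -m creep '[[0,0.05,0.017,0,-0.006],[0,0.11,0.036,0,-0.013],[0,0.17,0.056,0,-0.02],[0,0.23,0.075,0,-0.028],[0,0.29,0.095,0,-0.035],[0,0.335,0.11,0,-0.04],[0,0.368,0.121,0,-0.0445],[0,0.368,0.121,0,-0.0445],[0,0.368,0.121,0,-0.0445],[0,0.368,0.121,0,-0.0445]]' >/dev/null; python3 -m creep '[[0,0,0,0,0],[0,0,0,0,0]]' >/dev/null;  python3 go.py .479,-.15,.021,80.4
```

```text
t 8.25 pos [ 0.4802 -0.1507  0.0751] phi 80.4 tilt 0.02 F [-0.3  0.3 -0.1] w 0.058 g 66.1
.479,-.15,.021,80.4 -> [0.0026 0.001  0.1083] -0.0001 dist mm 54 rows spin 0.0
```

```bash
python3 -m creep '[[0,0.003,0.001,0.03,0],[0,0.003,0.001,0.06,0],[0,0.003,0.001,0.08,0],[0,0.003,0.001,0.09,0],[0,0.003,0.001,0.098,0],[0,0.003,0.001,0.102,0],[0,0.003,0.001,0.105,0],[0,0.003,0.001,0.105,0],[0,0.003,0.001,0.105,0]]'; python3 go.py .479,-.15,.021,80.4
```

```text
clock: 9.15
position: [0.4785, -0.1494, 0.0231]
ee_rot: [0.0, 0.084, 0.997, -0.0]
contact_force: [0.7, -0.2, -0.4]
width: 0.0582
gripper_force: 66.1
t 9.15 pos [ 0.4785 -0.1494  0.0231] phi 80.4 tilt 0.04 F [ 0.7 -0.2 -0.4] w 0.0582 g 66.1
.479,-.15,.021,80.4 -> [-0.0013 -0.0009  0.0042] 0.0 dist mm 2 rows spin 0.0
```

```bash
python3 -m creep '[[0,0,0,0.003,0],[0,0,0,0.005,0],[0,0,0,0.005,0],[0,0,0,0.005,0]]'; python3 -m creep '[[0.78,0,0,0.005,0],[0.85,0,0,0.005,0],[0.95,0,0,0,0],[1,0,0,0,0],[1,0,0,0,0]]'; python3 -m creep '[[1,0,0,-0.03,0],[1,0,0,-0.08,0],[1,0,0,-0.12,0],[1,0,0,-0.16,0],[1,0,0,-0.16,0],[1,0,0,-0.16,0]]'; python3 go.py .45,-.288,.1,80.4
```

```text
clock: 9.55
position: [0.4785, -0.1495, 0.0213]
ee_rot: [0.001, 0.084, 0.997, -0.0]
contact_force: [-0.7, -0.2, 5.8]
width: 0.0582
gripper_force: 66.9
clock: 10.05
position: [0.4783, -0.1494, 0.0203]
ee_rot: [0.0, 0.084, 0.997, -0.0]
contact_force: [0.5, -0.2, -0.1]
width: 0.0854
gripper_force: 0.0
clock: 10.65
position: [0.4782, -0.1493, 0.1002]
ee_rot: [0.0, 0.084, 0.997, -0.0]
contact_force: [0.1, -0.1, -0.3]
width: 0.0855
gripper_force: 0.0
t 10.65 pos [ 0.4782 -0.1493  0.1002] phi 80.4 tilt 0.03 F [ 0.1 -0.1 -0.3] w 0.0855 g 0.0
.45,-.288,.1,80.4 -> [ 0.0093 -0.2829  0.0004] 0.0 dist mm 142 rows spin 0.0
```

```bash
python3 -m creep '[[1,0.009,-0.09,0,0],[1,0.009,-0.18,0,0],[1,0.009,-0.283,0,0],[1,0.009,-0.283,0,0],[1,0.009,-0.283,0.05,0],[1,0.009,-0.283,0.1,0],[1,0.009,-0.283,0.12,0],[1,0.009,-0.283,0.12,0],[1,0.009,-0.283,0.12,0],[1,0.009,-0.283,0.12,0]]' 60;python3 go.py .45,-.288,.0165,80.4
```

```text
clock: 11.65
position: [0.4509, -0.2884, 0.0411]
ee_rot: [0.001, 0.083, 0.997, -0.0]
contact_force: [0.0, 0.1, 0.7]
width: 0.0852
gripper_force: 0.0
t 11.65 pos [ 0.4509 -0.2884  0.0411] phi 80.4 tilt 0.1 F [0.  0.1 0.7] w 0.0852 g 0.0
.45,-.288,.0165,80.4 -> [0.0021 0.0005 0.0492] 0.0001 dist mm 25 rows spin 0.0
```

```bash
python3 -m creep '[[1,0.002,0,0.02,0],[1,0.002,0,0.035,0],[1,0.002,0,0.045,0],[1,0.002,0,0.049,0],[1,0.002,0,0.049,0],[1,0.002,0,0.049,0]]'; python3 -m creep '[[0,0,0,0,0],[0,0,0,0,0],[0,0,0,0,0],[0,0,0,0,0],[0,0,0,0,0],[0,0,0,0,0],[0,0,0,0,0]]' 60; python3 go.py .474,.135,.08
```

```text
clock: 12.25
position: [0.4493, -0.2881, 0.0158]
ee_rot: [0.0, 0.084, 0.997, 0.0]
contact_force: [0.3, -0.1, -0.0]
width: 0.0852
gripper_force: 0.0
clock: 12.95
position: [0.4494, -0.2883, 0.0169]
ee_rot: [0.0, 0.083, 0.997, -0.0]
contact_force: [-1.2, 0.2, 6.1]
width: 0.0595
gripper_force: 72.2
t 12.95 pos [ 0.4494 -0.2883  0.0169] phi 80.4 tilt 0.07 F [-1.2  0.2  6.1] w 0.0595 g 72.2
.474,.135,.08 -> [ 0.0923  0.8429 -0.1269] 0 dist mm 429 rows spin 0.0
```

```bash
python3 -m creep '[[0,0,0,-0.02,0],[0,0,0,-0.05,0],[0,0,0,-0.09,0],[0,0,0,-0.127,0],[0,0.005,0.04,-0.127,0],[0,0.01,0.1,-0.127,0],[0,0.018,0.17,-0.127,0],[0,0.026,0.24,-0.127,0],[0,0.033,0.31,-0.127,0],[0,0.04,0.38,-0.127,0]]' >/dev/null; python3 go.py .474,.135,.08
```

```text
t 13.95 pos [ 0.461  -0.0959  0.0797] phi 80.4 tilt 0.03 F [ 1.   0.3 -1.8] w 0.059 g 72.5
.474,.135,.08 -> [ 0.0514  0.4597 -0.0005] 0 dist mm 231 rows spin 0.0
```

```bash
python3 -m creep '[[0,0.008,0.07,0,0],[0,0.016,0.14,0,0],[0,0.024,0.21,0,0],[0,0.031,0.28,0,0],[0,0.04,0.35,0,0],[0,0.046,0.41,0,0],[0,0.051,0.44,0,0],[0,0.051,0.462,0,0],[0,0.051,0.462,0,0],[0,0.051,0.462,0,0]]' >/dev/null; python3 -m creep '[[0,0,0,0,0],[0,0,0,0,0],[0,0,0,0,0]]' >/dev/null; python3 go.py .474,.135,.021
python3 - <<'E'
from h import *
im=eyes.get_image("scene")["frame"]; cv2.imwrite("pics/g2.png",cv2.resize(im[80:280,200:480,::-1],None,fx=2.8,fy=2.8))
E
```

```text
t 15.25 pos [0.4745 0.1341 0.0793] phi 80.4 tilt 0.0 F [ 0.  -0.3 -2.4] w 0.0593 g 72.5
.474,.135,.021 -> [0.0013 0.0017 0.1167] 0 dist mm 58 rows spin 0.0
```

View pics/g2.png

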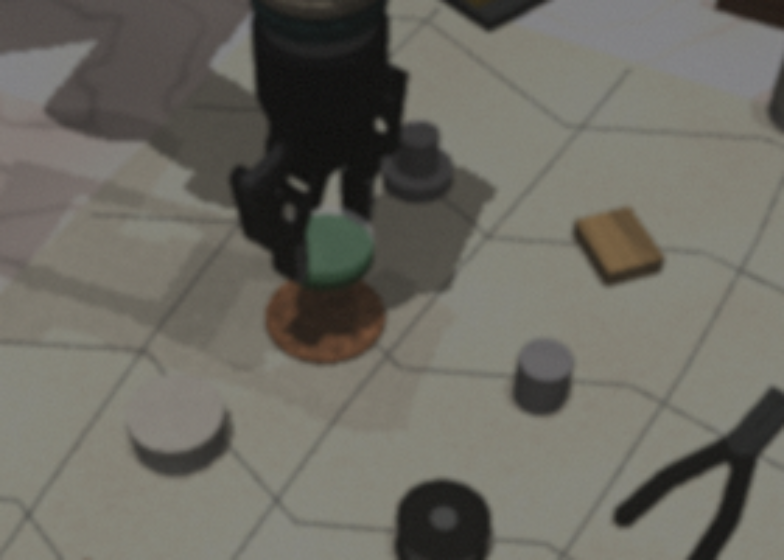

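The crop shows the round glass held level at (335,250), above the round mat at (325,318). The flanged weight at (418,170) is clear of the gripper. I'll lower the glass.

```bash
python3 -m creep '[[0,0.001,0.002,0.03,0],[0,0.001,0.002,0.06,0],[0,0.001,0.002,0.08,0],[0,0.001,0.002,0.095,0],[0,0.001,0.002,0.104,0],[0,0.001,0.002,0.11,0],[0,0.001,0.002,0.114,0],[0,0.001,0.002,0.116,0],[0,0.001,0.002,0.116,0],[0,0.001,0.002,0.116,0]]'
```

```text
clock: 16.3
position: [0.4744, 0.1359, 0.022]
ee_rot: [0.0, 0.083, 0.997, 0.0]
contact_force: [-1.4, -0.9, 4.4]
width: 0.059
gripper_force: 73.4
```

```bash
python3 -m creep '[[0.78,0,0,0,0],[0.85,0,0,0,0],[0.95,0,0,0,0],[1,0,0,0,0],[1,0,0,0,0]]' >/dev/null; python3 -m creep '[[1,0,0,-0.03,0],[1,0,0,-0.08,0],[1,0,0,-0.14,0],[1,0,0,-0.2,0],[1,0,0,-0.2,0],[1,0,0,-0.2,0]]'; python3 go.py .6265,.29,.08,48.7
```

```text
clock: 17.4
position: [0.4743, 0.1358, 0.1217]
ee_rot: [0.001, 0.084, 0.997, 0.0]
contact_force: [0.1, 1.0, -0.3]
width: 0.0854
gripper_force: 0.0
t 17.4 pos [0.4743 0.1358 0.1217] phi 80.4 tilt 0.08 F [ 0.1  1.  -0.3] w 0.0854 g 0.0
.6265,.29,.08,48.7 -> [-0.2487  0.3547  0.0839] 0.0881 dist mm 221 rows spin 3.7
```

```bash
python3 -m creep '[[1,-0.249,0.355,0.084,0.088],[1,-0.249,0.355,0.084,0.088],[1,-0.249,0.355,0.084,0.088],[1,-0.249,0.355,0.084,0.088],[1,-0.249,0.355,0.084,0.088],[1,-0.249,0.355,0.084,0.088],[1,-0.249,0.355,0.084,0.088],[1,-0.249,0.355,0.084,0.088],[1,-0.249,0.355,0.084,0.088]]' >/dev/null; python3 go.py .6265,.29,.016,48.7
python3 - <<'E'
from h import *
M["flanged_weight"]=np.r_[cy(.054,.014),circ(.015,.045)]
for c in ["top","scene"]:
    im=eyes.get_image(c); cv2.imwrite(f"pics/{c}3.png",im["frame"][:,:,::-1])
    for n,z,a in [("square_glass",.005,APP["square_mat"]),("round_glass",.005,APP["round_mat"]),("square_mat",0,APP["square_mat"]),("round_mat",0,APP["round_mat"])]:
        m,cf=mask(c,n,a,im)
        if m is None: print(c,n,"none"); continue
        p,e=iou_fit(im,n,m,z,a,np.arange(0,1.6,.39) if n=="square_glass" else (0,))
        print(c,n,round(cf,2),p[:2].round(4),np.degrees(p[2]).round(1),round(e,3))
E
```

```text
t 18.3 pos [0.6255 0.289  0.0795] phi 48.7 tilt 0.05 F [ 0.7 -0.1 -0.1] w 0.0854 g 0.0
.6265,.29,.016,48.7 -> [-0.0003  0.003   0.1271] -0.0 dist mm 64 rows spin 0.0
top square_glass 0.86 [ 0.4773 -0.1474] -9.1 0.032
top round_glass 0.56 [0.4751 0.1377] 10.2 0.045
top square_mat 0.79 [ 0.4775 -0.1484] -9.8 1.589
top round_mat 0.64 [0.4732 0.1359] 10.5 1.568
scene square_glass 0.62 [ 0.4778 -0.149 ] -9.7 0.044
scene round_glass 0.58 [0.4753 0.1374] 11.6 0.054
scene square_mat 0.66 [ 0.4776 -0.151 ] -10.6 2.032
scene round_mat 0.78 [0.4744 0.1341] 2.6 1.857
```

View pics/top3.png

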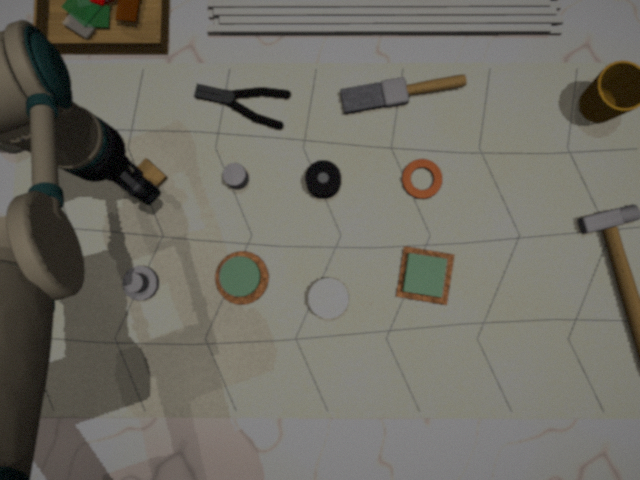

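The picture shows both glasses centred on their mats: the square one at (426,275) and the round one at (241,277), each about 2 mm off by the fit. Now for the wood block.

```bash
python3 -m creep '[[1,0,0.003,0.03,0],[1,0,0.003,0.06,0],[1,0,0.003,0.085,0],[1,0,0.003,0.1,0],[1,0,0.003,0.109,0],[1,0,0.003,0.109,0],[1,0,0.003,0.109,0],[1,0,0.003,0.109,0]]' >/dev/null; python3 go.py;  python3 -m creep '[[0,0,0,0,0],[0,0,0,0,0],[0,0,0,0,0],[0,0,0,0,0],[0,0,0,0,0],[0,0,0,0,0],[0,0,0,0,0],[0,0,0,0,0],[0,0,0,0,0]]' 30;  python3 - <<'E'
from h import *
im=eyes.get_image("scene"); cv2.imwrite("pics/g4.png",cv2.resize(im["frame"][80:280,300:580,::-1],None,fx=2.8,fy=2.8))
E
python3 go.py .4776,-.148,.1,80.5
```

```text
t 19.6 pos [0.628  0.2914 0.0255] phi 48.7 tilt 0.08 F [ 0.7 -0.2 -0.2] w 0.0858 g 0.0
clock: 20.5
position: [0.6276, 0.2913, 0.0254]
ee_rot: [0.0, 0.352, 0.936, 0.0]
contact_force: [-2.1, 0.1, 5.0]
width: 0.0427
gripper_force: 30.7
t 20.55 pos [0.6276 0.2913 0.0254] phi 48.7 tilt 0.04 F [-0.1  0.   5. ] w 0.0424 g 30.7
.4776,-.148,.1,80.5 -> [-0.3539 -0.8582 -0.1496] -0.0882 dist mm 470 rows spin 3.7
```

View pics/g4.png

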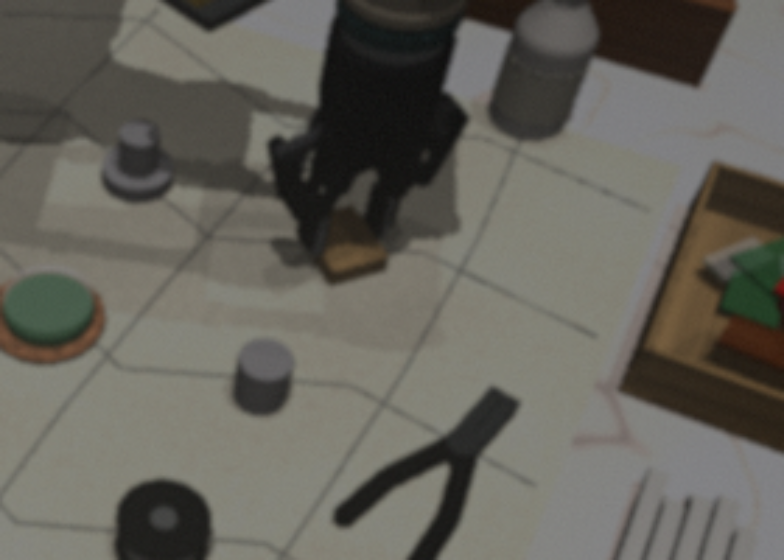

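The block is gripped across its 44 mm sides, at about (350,245) in the crop. I'll lift it and carry it over.

```bash
python3 -m creep '[[0,0,0,-0.02,0],[0,0,0,-0.06,0],[0,0,0,-0.11,0],[0,-0.01,-0.02,-0.15,0],[0,-0.03,-0.08,-0.15,-0.01],[0,-0.06,-0.15,-0.15,-0.02],[0,-0.09,-0.22,-0.15,-0.03],[0,-0.12,-0.29,-0.15,-0.04],[0,-0.15,-0.36,-0.15,-0.05],[0,-0.178,-0.43,-0.15,-0.06]]'; python3 go.py .4776,-.148,.1,80.5
```

```text
clock: 21.55
position: [0.552, 0.0696, 0.0999]
ee_rot: [0.0, 0.169, 0.986, 0.0]
contact_force: [1.4, 0.4, 0.3]
width: 0.0424
gripper_force: 30.5
t 21.55 pos [0.552  0.0696 0.0999] phi 70.5 tilt 0.03 F [1.4 0.4 0.3] w 0.0424 g 30.5
.4776,-.148,.1,80.5 -> [-5.000e-03 -4.599e-01 -2.000e-04] -0.0278 dist mm 230 rows spin 1.2
```

```bash
python3 -m creep '[[0,0,-0.07,0,-0.005],[0,0,-0.14,0,-0.01],[0,0,-0.21,0,-0.015],[0,0,-0.28,0,-0.02],[0,0,-0.35,0,-0.028],[0,0,-0.41,0,-0.028],[0,-0.005,-0.44,0,-0.028],[0,-0.005,-0.46,0,-0.028],[0,-0.005,-0.46,0,-0.028],[0,-0.005,-0.46,0,-0.028]]'>/dev/null; python3 -m creep '[[0,0,0,0,0],[0,0,0,0,0]]' >/dev/null;python3 go.py .4776,-.148,.047,80.5;  python3 - <<'E'
from h import *
im=eyes.get_image("scene"); cv2.imwrite("pics/g5.png",cv2.resize(im["frame"][200:400,120:400,::-1],None,fx=2.8,fy=2.8))
E
```

```text
t 22.75 pos [ 0.4777 -0.1456  0.0997] phi 80.5 tilt 0.02 F [ 0.5 -0.3 -0.1] w 0.0421 g 30.6
.4776,-.148,.047,80.5 -> [-0.0006 -0.0048  0.1054] -0.0 dist mm 53 rows spin 0.0
```

View pics/g5.png

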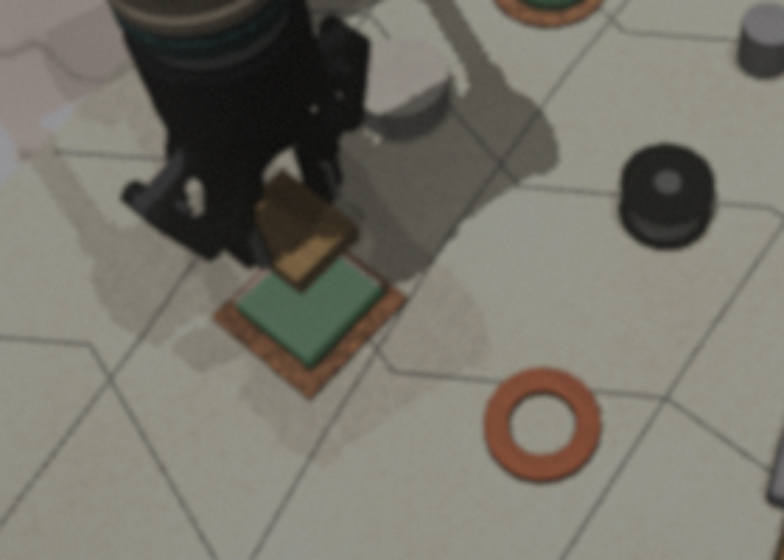

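The wood block hangs level above the square glass, at about (300,230) in the crop. Lowering it now.

```bash
python3 -m creep '[[0,0,-0.005,0.03,0],[0,0,-0.005,0.055,0],[0,0,-0.005,0.075,0],[0,0,-0.005,0.088,0],[0,0,-0.005,0.096,0],[0,0,-0.005,0.101,0],[0,0,-0.005,0.104,0],[0,0,-0.005,0.105,0],[0,0,-0.005,0.105,0],[0,0,-0.005,0.105,0]]'; python3 -m creep '[[0,0,0,0.001,0],[0,0,0,0.002,0],[0,0,0,0.002,0],[0,0,0,0.002,0]]'
```

```text
clock: 23.8
position: [0.4772, -0.1491, 0.0475]
ee_rot: [0.0, 0.084, 0.996, -0.0]
contact_force: [1.2, -0.2, -0.4]
width: 0.0428
gripper_force: 30.6
clock: 24.2
position: [0.4772, -0.149, 0.0464]
ee_rot: [0.0, 0.084, 0.997, -0.0]
contact_force: [-0.2, -0.1, 1.7]
width: 0.0421
gripper_force: 30.7
```

```bash
python3 -m creep '[[0.55,0,0,0.001,0],[0.65,0,0,0,0],[0.8,0,0,0,0],[1,0,0,0,0],[1,0,0,0,0],[1,0,0,0,0]]' >/dev/null; python3 -m creep '[[1,0,0,-0.03,0],[1,0,0,-0.08,0],[1,0,0,-0.14,0],[1,0,0,-0.14,0],[1,0,0,-0.14,0]]'; python3 go.py .6307,.1447,.1,70
```

```text
clock: 25.3
position: [0.4773, -0.1491, 0.1167]
ee_rot: [0.001, 0.084, 0.997, -0.0]
contact_force: [0.2, 0.0, -0.1]
width: 0.0854
gripper_force: 0.0
t 25.3 pos [ 0.4773 -0.1491  0.1167] phi 80.4 tilt 0.08 F [ 0.2  0.  -0.1] w 0.0854 g 0.0
.6307,.1447,.1,70 -> [-0.2047  0.6305  0.0336] 0.0289 dist mm 332 rows spin 1.2
```

```bash
python3 -m creep '[[1,-0.205,0.63,0.034,0.029],[1,-0.205,0.63,0.034,0.029],[1,-0.205,0.63,0.034,0.029],[1,-0.205,0.63,0.034,0.029],[1,-0.205,0.63,0.034,0.029],[1,-0.205,0.63,0.034,0.029],[1,-0.205,0.63,0.034,0.029],[1,-0.205,0.63,0.034,0.029],[1,-0.205,0.63,0.034,0.029],[1,-0.205,0.63,0.034,0.029]]' >/dev/null; python3 go.py .6307,.1447,.024
python3 - <<'E'
from h import *
for c in ["top","scene"]:
    im=eyes.get_image(c); cv2.imwrite(f"pics/{c}6.png",im["frame"][:,:,::-1])
    for n,z,a in [("wood_block",.021,APP["square_mat"])]:
        m,cf=mask(c,n,a,im)
        if m is None: print(c,n,"none"); continue
        p,e=iou_fit(im,n,m,z,a,np.arange(-1.6,1.6,.39))
        print(c,n,round(cf,2),p[:2].round(4),np.degrees(p[2]).round(1),round(e,3))
cv2.imwrite("pics/g6.png",cv2.resize(im["frame"][200:400,120:400,::-1],None,fx=2.8,fy=2.8))
E
```

```text
t 26.3 pos [0.6292 0.1435 0.0981] phi 69.9 tilt 0.18 F [-0.1 -1.1 -0.5] w 0.0855 g 0.0
.6307,.1447,.024 -> [-0.0023  0.0036  0.1482] 0 dist mm 74 rows spin 0.0
top wood_block 0.63 [ 0.4773 -0.1467] -9.3 0.029
scene wood_block 0.62 [ 0.4776 -0.1486] -10.9 0.036
```

View pics/g6.png

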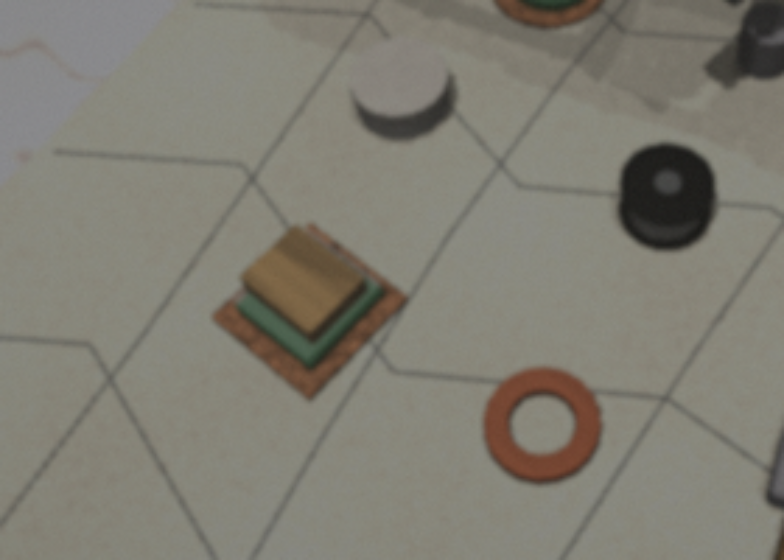

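The block sits squarely on the glass, with the stack near (310,290) in the crop. The fit puts it at (0.4775, -0.148). Next is the plain weight.

```bash
python3 -m creep '[[1,-0.002,0.003,0.04,0],[1,-0.002,0.003,0.08,0],[1,-0.002,0.003,0.11,0],[1,-0.002,0.003,0.13,0],[1,-0.002,0.003,0.142,0],[1,-0.002,0.003,0.146,0],[1,-0.002,0.003,0.146,0],[1,-0.002,0.003,0.146,0],[1,-0.002,0.003,0.146,0]]' >/dev/null; python3 go.py .6307,.1447,.024;  python3 -m creep '[[0,0,0,0,0],[0,0,0,0,0],[0,0,0,0,0],[0,0,0,0,0],[0,0,0,0,0],[0,0,0,0,0],[0,0,0,0,0],[0,0,0,0,0],[0,0,0,0,0],[0,0,0,0,0]]' 50;  python3 go.py .4775,-.148,.11
```

```text
t 27.4 pos [0.6325 0.1457 0.0271] phi 70.0 tilt 0.08 F [-0.3 -0.4  0.3] w 0.0855 g 0.0
.6307,.1447,.024 -> [ 0.0027 -0.0032  0.0061] 0 dist mm 4 rows spin 0.0
clock: 28.4
position: [0.6322, 0.1453, 0.0268]
ee_rot: [0.0, 0.174, 0.985, -0.0]
contact_force: [-0.6, -2.9, 4.7]
width: 0.0348
gripper_force: 50.4
t 28.4 pos [0.6322 0.1453 0.0268] phi 70.0 tilt 0.04 F [-0.6 -2.9  4.7] w 0.0348 g 50.4
.4775,-.148,.11 -> [ 0.0898 -0.657  -0.1663] 0 dist mm 342 rows spin 0.0
```

```bash
python3 -m creep '[[0,0,0,-0.02,0],[0,0,0,-0.06,0],[0,0,0,-0.11,0],[0,0.002,-0.02,-0.15,0],[0,0.01,-0.07,-0.167,0],[0,0.018,-0.13,-0.167,0],[0,0.026,-0.19,-0.167,0],[0,0.034,-0.25,-0.167,0],[0,0.042,-0.31,-0.167,0],[0,0.051,-0.37,-0.167,0]]' 70; python3 go.py .4775,-.148,.11
```

```text
clock: 29.4
position: [0.5439, -0.0199, 0.1095]
ee_rot: [-0.0, 0.174, 0.985, 0.0]
contact_force: [0.4, 0.6, -2.8]
width: 0.0341
gripper_force: 70.1
t 29.4 pos [ 0.5439 -0.0199  0.1095] phi 70.0 tilt 0.07 F [ 0.4  0.6 -2.8] w 0.0341 g 70.1
.4775,-.148,.11 -> [ 0.0369 -0.2862 -0.0013] 0 dist mm 144 rows spin 0.0
```

```bash
python3 -m creep '[[0,0.007,-0.05,0,0],[0,0.014,-0.11,0,0],[0,0.021,-0.17,0,0],[0,0.028,-0.22,0,0],[0,0.034,-0.26,0,0],[0,0.037,-0.285,0,0],[0,0.037,-0.285,0,0],[0,0.037,-0.285,0,0],[0,0.037,-0.285,0,0],[0,0.037,-0.285,0,0]]' >/dev/null; python3 go.py .4775,-.148,.065;  python3 - <<'E'
from h import *
im=eyes.get_image("scene"); cv2.imwrite("pics/g7.png",cv2.resize(im["frame"][200:400,120:400,::-1],None,fx=2.8,fy=2.8))
E
```

```text
t 30.4 pos [ 0.479  -0.1462  0.1097] phi 70.0 tilt 0.03 F [ 0.2 -0.1 -3.7] w 0.0343 g 70.2
.4775,-.148,.065 -> [ 0.0015 -0.0044  0.0895] 0 dist mm 45 rows spin 0.0
```

View pics/g7.png

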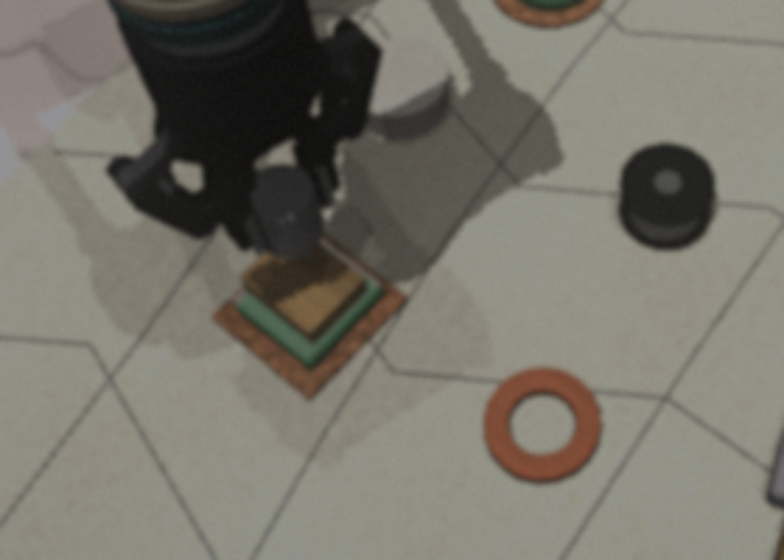

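The weight hangs upright above the block at about (287,210) in the crop. Lowering it now.

```bash
python3 -m creep '[[0,0.001,-0.004,0.025,0],[0,0.001,-0.004,0.045,0],[0,0.001,-0.004,0.062,0],[0,0.001,-0.004,0.074,0],[0,0.001,-0.004,0.081,0],[0,0.001,-0.004,0.085,0],[0,0.001,-0.004,0.087,0],[0,0.001,-0.004,0.087,0],[0,0.001,-0.004,0.087,0],[0,0.001,-0.004,0.087,0]]'; python3 -m creep '[[0,0,0,0.002,0],[0,0,0,0.004,0],[0,0,0,0.004,0],[0,0,0,0.004,0]]'
```

```text
clock: 31.45
position: [0.4775, -0.1488, 0.0665]
ee_rot: [0.0, 0.174, 0.985, -0.0]
contact_force: [0.3, 0.1, -3.0]
width: 0.0341
gripper_force: 70.2
clock: 31.85
position: [0.4773, -0.1487, 0.0642]
ee_rot: [-0.0, 0.174, 0.985, 0.0]
contact_force: [0.9, -0.5, -2.1]
width: 0.0344
gripper_force: 70.2
```

```bash
python3 -m creep '[[0,0,0,0.001,0],[0,0,0,0.002,0],[0,0,0,0.002,0],[0,0,0,0.002,0]]'
```

```text
clock: 32.25
position: [0.4775, -0.1488, 0.0638]
ee_rot: [0.0, 0.174, 0.985, -0.0]
contact_force: [-2.3, 0.8, 5.6]
width: 0.0338
gripper_force: 70.7
```

```bash
python3 -m creep '[[0.44,0,0,-0.001,0],[0.5,0,0,-0.001,0],[0.65,0,0,-0.001,0],[0.85,0,0,-0.001,0],[1,0,0,-0.001,0],[1,0,0,-0.001,0],[1,0,0,-0.001,0]]' >/dev/null; python3 -m creep '[[1,0,0,-0.03,0],[1,0,0,-0.08,0],[1,0,0,-0.14,0],[1,0,0,-0.16,0],[1,0,0,-0.16,0]]'; python3 go.py .465,.2915,.13,90
```

```text
clock: 33.45
position: [0.4784, -0.1492, 0.1451]
ee_rot: [0.002, 0.174, 0.985, -0.0]
contact_force: [-0.0, 0.5, 0.4]
width: 0.0852
gripper_force: 0.0
t 33.45 pos [ 0.4784 -0.1492  0.1451] phi 70.0 tilt 0.21 F [-0.   0.5  0.4] w 0.0852 g 0.0
.465,.2915,.13,90 -> [0.327  0.8189 0.0288] -0.0556 dist mm 441 rows spin 2.3
```

```bash
python3 -m creep '[[1,0.327,0.819,0.029,-0.056],[1,0.327,0.819,0.029,-0.056],[1,0.327,0.819,0.029,-0.056],[1,0.327,0.819,0.029,-0.056],[1,0.327,0.819,0.029,-0.056],[1,0.327,0.819,0.029,-0.056],[1,0.327,0.819,0.029,-0.056],[1,0.327,0.819,0.029,-0.056],[1,0.327,0.819,0.029,-0.056],[1,0.327,0.819,0.029,-0.056]]' >/dev/null;  python3 -m creep '[[1,0,0,0,0],[1,0,0,0,0],[1,0,0,0,0]]' >/dev/null; python3 go.py .465,.2915,.037
python3 - <<'E'
from h import *
for c in ["top","scene"]:
    im=eyes.get_image(c)
    for n,z,a in [("plain_weight",.037,APP["square_mat"]),("round_glass",.005,APP["round_mat"])]:
        m,cf=mask(c,n,a,im)
        if m is None: print(c,n,"none"); continue
        p,e=iou_fit(im,n,m,z,a)
        print(c,n,round(cf,2),p[:2].round(4),round(e,3))
E
```

```text
t 34.75 pos [0.4638 0.2905 0.1288] phi 90.0 tilt 0.07 F [-0.7  0.3 -0. ] w 0.085 g 0.0
.465,.2915,.037 -> [-0.0026  0.0021  0.1837] 0 dist mm 92 rows spin 0.0
top plain_weight 0.94 [ 0.4766 -0.1462] 0.074
top round_glass 0.88 [0.4753 0.1376] 0.024
scene plain_weight 0.96 [ 0.4768 -0.1481] 0.107
scene round_glass 0.67 [0.4764 0.1366] 0.03
```

```bash
python3 -m creep '[[1,-0.002,0.002,0.04,0],[1,-0.002,0.002,0.08,0],[1,-0.002,0.002,0.12,0],[1,-0.002,0.002,0.15,0],[1,-0.002,0.002,0.17,0],[1,-0.002,0.002,0.18,0],[1,-0.002,0.002,0.183,0],[1,-0.002,0.002,0.183,0],[1,-0.002,0.002,0.183,0],[1,-0.002,0.002,0.183,0]]' >/dev/null; python3 go.py .465,.2915,.037;  python3 -m creep '[[0,0,0,0,0],[0,0,0,0,0],[0,0,0,0,0],[0,0,0,0,0],[0,0,0,0,0],[0,0,0,0,0],[0,0,0,0,0],[0,0,0,0,0],[0,0,0,0,0],[0,0,0,0,0]]' 50;   python3 - <<'E'
from h import *
im=eyes.get_image("scene"); cv2.imwrite("pics/g8.png",cv2.resize(im["frame"][80:280,200:480,::-1],None,fx=2.8,fy=2.8))
E
python3 go.py .4755,.137,.12
```

```text
t 36.05 pos [0.4654 0.2932 0.0385] phi 90.1 tilt 0.08 F [0.4 0.6 0. ] w 0.0854 g 0.0
.465,.2915,.037 -> [ 0.0009 -0.0035  0.0029] 0 dist mm 2 rows spin 0.0
clock: 37.05
position: [0.4651, 0.2923, 0.0382]
ee_rot: [0.0, -0.001, 1.0, -0.001]
contact_force: [-1.0, -4.3, 5.2]
width: 0.0277
gripper_force: 49.4
t 37.1 pos [0.4651 0.2923 0.0383] phi 90.2 tilt 0.07 F [-0.  -4.3  6. ] w 0.0276 g 49.4
.4755,.137,.12 -> [-0.0199 -0.3108 -0.1631] 0 dist mm 176 rows spin 0.0
```

View pics/g8.png

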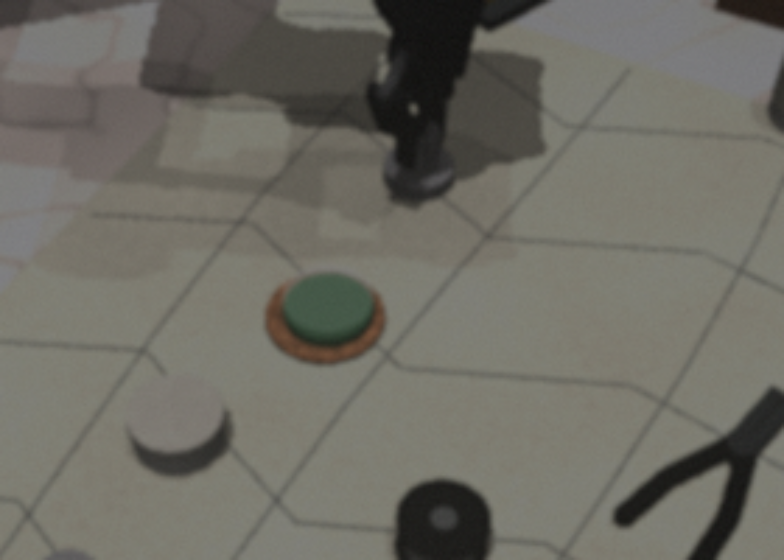

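The flanged weight is gripped by the stem, with its foot at (418,175) in the crop. I'll lift it and carry it to the round glass at (328,308).

```bash
python3 -m creep '[[0,0,0,-0.02,0],[0,0,0,-0.06,0],[0,0,0,-0.11,0],[0,-0.001,-0.02,-0.15,0],[0,-0.005,-0.07,-0.163,0],[0,-0.009,-0.13,-0.163,0],[0,-0.013,-0.19,-0.163,0],[0,-0.017,-0.25,-0.163,0],[0,-0.02,-0.29,-0.163,0],[0,-0.02,-0.311,-0.163,0]]' 80 >/dev/null; python3 -m creep '[[0,0,0,0,0],[0,0,0,0,0],[0,0,0,0,0]]' >/dev/null; python3 go.py .4755,.137,.0605
```

```text
t 38.4 pos [0.4753 0.1386 0.1193] phi 90.2 tilt 0.05 F [-0.1  0.8 -4.8] w 0.0265 g 79.6
.4755,.137,.0605 -> [-0.0004 -0.0032  0.1175] 0 dist mm 59 rows spin 0.0
```

```bash
python3 -m creep '[[0,0,-0.003,0.03,0],[0,0,-0.003,0.06,0],[0,0,-0.003,0.083,0],[0,0,-0.003,0.098,0],[0,0,-0.003,0.107,0],[0,0,-0.003,0.112,0],[0,0,-0.003,0.115,0],[0,0,-0.003,0.116,0],[0,0,-0.003,0.116,0],[0,0,-0.003,0.116,0]]'; python3 -m creep '[[0,0,0,0.002,0],[0,0,0,0.003,0],[0,0,0,0.003,0],[0,0,0,0.003,0]]'
```

```text
clock: 39.4
position: [0.4756, 0.136, 0.0616]
ee_rot: [0.0, -0.001, 1.0, 0.0]
contact_force: [0.0, -0.3, -3.3]
width: 0.0267
gripper_force: 79.6
clock: 39.8
position: [0.4754, 0.136, 0.0598]
ee_rot: [0.0, -0.001, 1.0, 0.0]
contact_force: [0.6, -0.7, -4.6]
width: 0.0267
gripper_force: 79.6
```

```bash
python3 -m creep '[[0,0,0,0.001,0],[0,0,0,0.002,0],[0,0,0,0.002,0],[0,0,0,0.002,0]]'
```

```text
clock: 40.2
position: [0.4755, 0.1361, 0.0594]
ee_rot: [0.0, -0.001, 1.0, 0.0]
contact_force: [-2.1, -0.2, 5.3]
width: 0.0267
gripper_force: 80.6
```

Contact is felt at the expected height, so I'll release and check both stacks.

```bash
python3 -m creep '[[0.37,0,0,-0.001,0],[0.45,0,0,-0.001,0],[0.6,0,0,-0.001,0],[0.8,0,0,-0.001,0],[1,0,0,-0.001,0],[1,0,0,-0.001,0],[1,0,0,-0.001,0]]' >/dev/null; python3 -m creep '[[1,0,0,-0.03,0],[1,0,0,-0.08,0],[1,0,0,-0.14,0],[1,0,0,-0.2,0],[1,0,0.06,-0.24,0],[1,0,0.15,-0.24,0],[1,0,0.24,-0.24,0],[1,0,0.32,-0.24,0],[1,0,0.4,-0.24,0],[1,0,0.4,-0.24,0]]'
python3 - <<'E'
from h import *
M["flanged_weight"]=np.r_[cy(.054,.014),circ(.015,.045)]
fr=[]
for c in ["top","scene"]:
    im=eyes.get_image(c); fr.append(im["frame"][:,:,::-1])
    for n,z,a in [("plain_weight",.037,APP["square_mat"]),("flanged_weight",.021,APP["round_mat"])]:
        m,cf=mask(c,n,a,im)
        if m is None: print(c,n,"none"); continue
        p,e=iou_fit(im,n,m,z,a)
        print(c,n,round(cf,2),p[:2].round(4),round(e,3))
cv2.imwrite("pics/end.png",np.vstack([cv2.resize(fr[0][140:340,90:580],(790,300)),cv2.resize(fr[1][150:370,140:460],(412,283)) if 0 else cv2.copyMakeBorder(cv2.resize(fr[1][150:350,150:480],(495,300)),0,0,0,295,cv2.BORDER_CONSTANT)]))
E
```

```text
clock: 41.9
position: [0.4748, 0.3407, 0.1791]
ee_rot: [0.0, -0.003, 1.0, 0.002]
contact_force: [0.5, -0.4, 0.8]
width: 0.0858
gripper_force: 0.0
top plain_weight none
top flanged_weight 0.69 [0.4758 0.1372] 0.062
scene plain_weight 0.93 [ 0.4774 -0.1475] 0.058
scene flanged_weight 0.94 [0.4762 0.1369] 0.038
```

View pics/end.png

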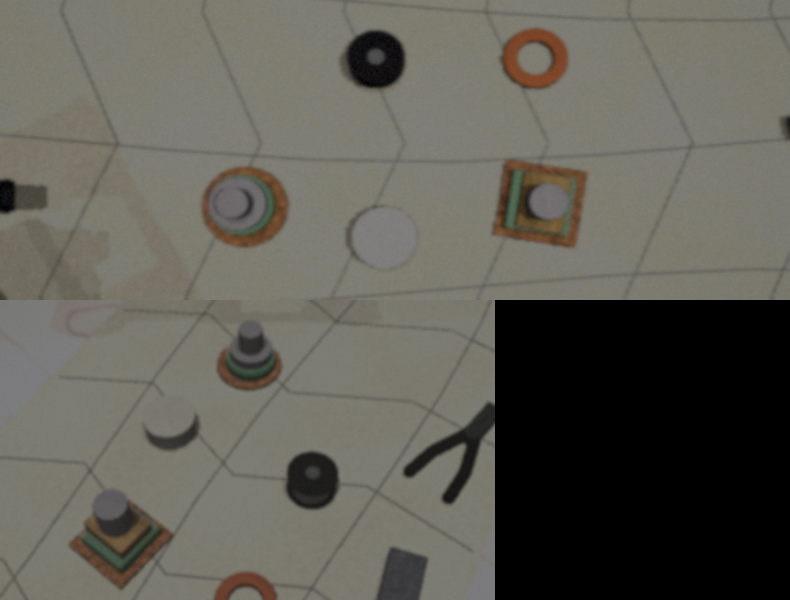

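Both stacks stand centred: the round one at (240,206) and the square one at (540,203) in the top crop. The bystanders haven't moved and the arm is clear, so I'm handing it in.

```bash
python3 -c "
from rig import manip
print(manip.sign_off())"
```

```text
the job is handed in; nothing more can be done
None
```

I set both stacks to press and handed the job in at about 42 s; by the last measurements each piece sits within about 3 mm of the one beneath it, and the solder reel, flux tin and foil roll are where they were (the hand-in gave no verdict).

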